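# Hold the tomato tag over the pantry's stock scanner

## Task

The tomato basket has run out: pick the tomato tag (black, with the red tomato on it) off the white shelf liner, carry it over the basket of cans and hold it picture up just above the scanner's glass, level, centred on the window and with its long side along the window's long side, about 15 mm clear of the glass. Nothing may touch the scanner, and the other tag, the basket of cans, the loose can and the jar stay where they are. Finish while holding the tag still there in the gripper, so that the scanner can read the code on its underside; do not put it down or let go.

Things in the scene. Friction and masses are not known exactly. Their poses are not given: they have to be found in the camera images.
- tag_tomato_mid (a point): centre (half-way up) of the tomato tag: a loose stiff black acrylic plate, 52 mm along its x, 90 mm along its y, 5 mm thick, about 28 g, lying flat, picture up, on the white liner; its z axis points up out of the picture side, which shows a red round tomato (33 mm) with a green stalk; a white panel with a bar code is on the underside. The long edges (52 mm apart) can be pinched from above
- tag_fish_mid (a point): centre (half-way up) of the other tag, same plate and size but with a yellow fish on it; it lies on the same liner, 110 mm or more from the tomato tag, in either order. Leave it alone
- liner: white shelf liner stuck to the grey counter, 250 mm along its x, 150 mm along its y, 2 mm thick (so a tag on it lies with its underside 2 mm above the counter); origin at the centre of its underside. It lies on one side of the basket and the scanner on the other side, left or right varies
- scan_window (a point): centre of the scanner's window, on the upper face of the glass, 60 mm above the counter. The scanner is a low black box with a steel top, 150 mm along x, 180 mm along y, fixed to the counter; the dark glass window with a black rim and a red aiming cross is 80 mm along this point's x and 120 mm along its y; z points up. The steel around the glass is 59 mm above the counter, nothing stands higher than the glass but the flat rim (0.2 mm)
- basket: brown reed basket full of cans, 3 kg, 335 mm along its x, 195 mm along its y, rim 125 mm above the counter, tallest can in it 142 mm above the counter; it stands between the liner and the scanner. Origin at the centre of its underside, z up
- can: loose red food can, 73 mm across, 110 mm tall, upright on the counter; origin at the centre of its underside. It stands on the far side of the counter, behind the liner or behind the scanner
- jar: loose amber jar with a brass cap, 72 mm across, 115 mm tall, upright on the counter; origin at the centre of its underside. It stands on the far side of the counter, on the other side than the can
Not all that is in view belongs to the job. Leave any blue or pink look-alike of the part that bears tag_tomato_mid alone.

How it is judged:
By the outcome, as a careful person would: the job done as asked, in the order asked, and still so for the second after the job is handed in, while the arm keeps its last pose, push and grip.
It also fails if it takes over 46 s, if anything falls off the work surface, if the arm or the gripper's body presses on something with over 40 N, if the wrist force passes 120 N, or if a joint passes its speed limit or range.

## Robot

A 6-joint arm with a two-finger parallel gripper is mounted at the origin on the work surface. World frame = base frame: x ahead of the robot, y to its left, z up, the work surface at z = 0. Lengths are in m, angles in rad, forces in N, time in s.
With the tool pointing down it reaches from about 0.225 to 0.875 m from the base axis. Payload 3.4 kg.
Tool frame: the origin (TCP) lies at the very end of the fingers, on their centre line; the grasp point (between the pads) lies 19 mm behind it (manip.grasp_offset is the distance from the TCP to the grasp point, in m); x points along the fingers, y is the direction in which the jaws open and shut, and the axes are right-handed (so a half turn about x gives the same grasp; the last joint's range is limited). The gripper opens to 85 mm and grips with 20 to 120 N. Pads are 22 mm wide; open, the fingers measure 114 mm over their backs; the gripper's body (76 mm by 85 mm) begins 54 mm behind the grasp point. The pads swing forward as they close: fully open they stand 13 mm farther back than shut.
Start: joints at [1.116, 0.276, 1.505, -0, 1.361, -0.121], TCP at [0.188, 0.543, 0.231] pointing down, gripper open.
Joint ranges: [-2.89, 2.89], [-0.75, 2.08], [0.22, 2.7], [-1.18, 4.32], [0.11, 2.71], [-2.7, 2.7]. Speed limits (rad/s): [2.57, 2.57, 3.14, 3.14, 3.14, 3.14].

## Interface

Orientations are given as a unit quaternion [w, x, y, z].
In Python, from rig import manip gives the robot as it stands.
- The arm moves only by the tool step_arm, never from a script. Its argument "increments" is a list of rows, each an object with "grip": the opening, from 0 (shut) to 1 (fully open); "delta_pos": the shift along the world's x, y, z in m, a list of three; "twist": the turn about the world's z in degrees. A call has 1 to 10 rows; each row shifts and turns the commanded pose from where the row before left it; what a row does not reach is not made up. A row lasts 1/12 s, in which the tool goes at most 41.7 mm and 7.16 degrees, less where a joint would pass 70% of its speed; a pose out of reach is approached as far as the arm can. A call with a gripper value outside its range is refused whole. The fingers move at their own pace and stop on an object; "force" is the grip in N (left out, the last holds). Time passes only in rows, so rows that do not move let the fingers close. It gives the time, the measured TCP pose, the force and the opening at its end, in the units of the state.
- manip.get_state(): the state, without advancing time (a new reading comes with each control period).
- manip.get_image(name): name is "scene" or "top"; returns a dict with "img" (384x512x3 uint8, red, green, blue), "fx", "fy", "cx", "cy" (pixels), "rvec" (rotation vector, rad) and "tvec" (3), from world to camera coordinates, as OpenCV has them. Camera axes: x right, y down, z forward; pixel columns grow to the right and rows downward; lengths in m; the calibration is good to about 2 mm. A picture is of the moment at which its call begins. There is no depth.
- manip.sign_off(): hands the job in, once; it reports no verdict.
The state is a dict: "clock": time; "qpos": joint angles; "qd": joint speeds; "effort": joint torques, N m; "position": TCP position; "ee_rot": TCP orientation; "contact_force": force on the tool from outside, world axes, zero at the start; "moment": the same for the moment, N m; "width": finger opening in m.
Only numpy, scipy, OpenCV 4.12 (cv2) and the standard library are available. Lean on these libraries where they do the work, as an engineer would, in place of code of your own. Each camera call takes 0.05 s, during which the arm holds its last target. There are 200 camera calls.

## Working session

There is one attempt and no reset: what is moved stays moved. The work goes in short steps, Python scripts to look and compute and a tool call to move; the robot and the scene stay as the last step left them, time stands still between calls to the robot, and variables do not carry over. Pictures are saved under pics/ and viewed, about 8 in all and at most 12, crops included, and the job is handed in when it is done.

Besides the shell and the picture viewer there is one more tool, called after "Call:" in YAML: its name, and indented under it one key for each argument. step_arm: Moves the arm, as the interface text tells. Its arguments: {"type":"object","properties":{"increments":{"type":"array"},"force":{"type":"number"}},"required":["increments"]}

```bash
mkdir -p pics; cat > h.py <<'E'
import numpy as np, cv2
from rig import manip
def cam(n):
    d=manip.get_image(n); d['R']=cv2.Rodrigues(np.array(d['rvec'],float))[0]; d['t']=np.array(d['tvec'],float).ravel(); return d
def ray(d,px,z):
    px=np.atleast_2d(px).astype(float)
    c=np.c_[(px[:,0]-d['cx'])/d['fx'],(px[:,1]-d['cy'])/d['fy'],np.ones(len(px))]
    w=c@d['R']; o=-d['R'].T@d['t']
    return o+w*((z-o[2])/w[:,2])[:,None]
def proj(d,P):
    c=np.atleast_2d(P)@d['R'].T+d['t']; return np.c_[c[:,0]/c[:,2]*d['fx']+d['cx'],c[:,1]/c[:,2]*d['fy']+d['cy']]
def save(d,n,crop=None,s=1):
    im=d['img'][:,:,::-1]
    if crop: x0,y0,x1,y1=crop; im=im[y0:y1,x0:x1]
    cv2.imwrite('pics/'+n,cv2.resize(im,None,fx=s,fy=s,interpolation=cv2.INTER_CUBIC))
E
python3 - <<'E'
from h import *
a=cam('top');b=cam('scene')
save(a,'top0.png',s=1.5);save(b,'scene0.png',s=1.5)
for d in(a,b): print(-d['R'].T@d['t'],d['R'][2])
print(manip.get_state(),manip.grasp_offset)
E
```

```text
[0.30863341 0.04581708 1.51233464] [ 0.13837349  0.00229842 -0.99037745]
[1.32590812 0.43322859 0.91789049] [-0.65812739 -0.30429356 -0.68867537]
{'clock': 0.1, 'qpos': array([ 1.11598555e+00,  2.76540962e-01,  1.50598878e+00,  2.82463514e-05,
        1.36072266e+00, -1.20968144e-01]), 'qd': array([ 0.00169454, -0.00481506, -0.0033805 ,  0.00083019, -0.00034556,
       -0.00038776]), 'effort': array([ 2.04186981e-03, -4.17699087e+01, -2.46405905e+01, -1.54636496e-04,
        5.81580010e-03, -7.96626125e-06]), 'position': array([0.18818505, 0.54283899, 0.23052805]), 'ee_rot': array([ 0.69710211,  0.11692598,  0.69745406, -0.11804575]), 'contact_force': array([-0.36784455, -0.09312824, -0.61298491]), 'moment': array([-0.00952283, -0.0430831 , -0.01259986]), 'width': 0.08566587802298692} 0.0187
```

View pics/top0.png

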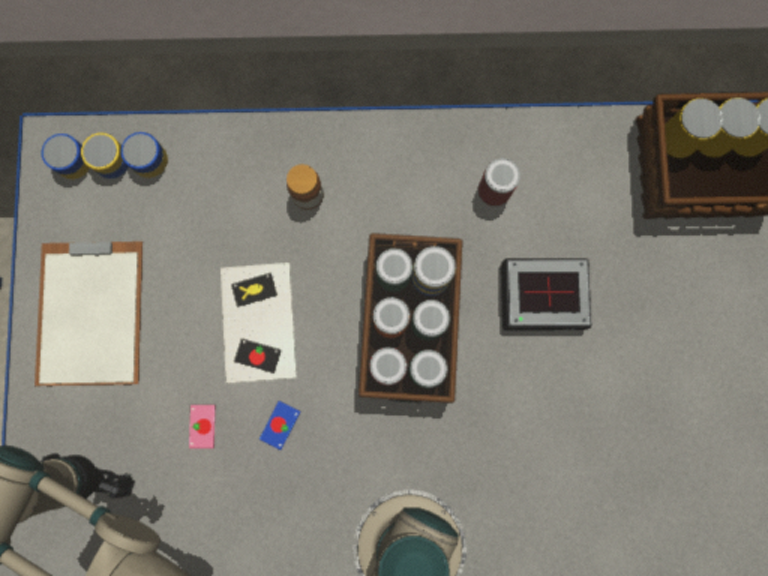

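View pics/scene0.png

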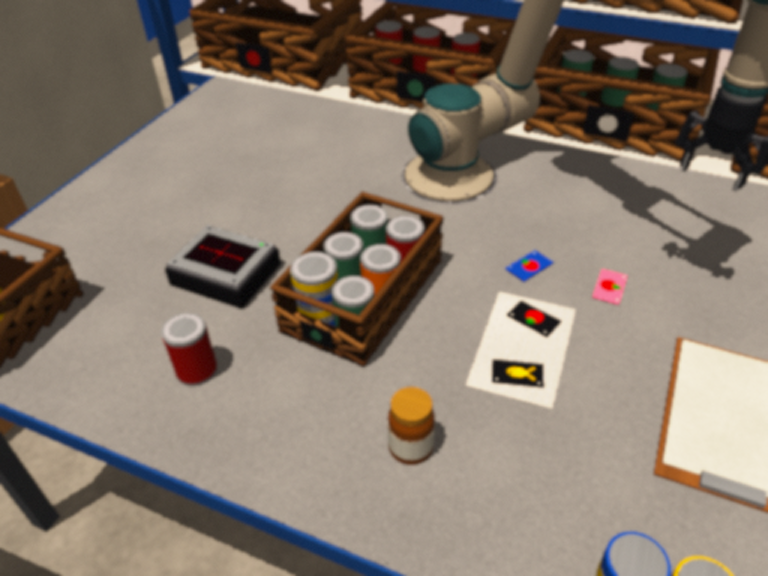

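The top view shows the following, in pixels of the 1.5x picture:
- **Candidates:** black tomato tag (258,356), black fish tag (254,289), pink look-alike (203,427), blue look-alike (280,425). I choose the black one with the tomato.
- **Other things:** scanner window (549,292), basket (412,317), jar (303,185), can (498,182).

Next I measure the tag and the window, and check the choice in one close crop.

```bash
cat > m.py <<'E'
from h import *
def rect(d,seed,z,thr=75,win=40,red=False,only=None):
    im=d['img'].astype(int); g=im.max(2)
    x,y=map(int,seed)
    m=np.zeros(g.shape,np.uint8)
    m[y-win:y+win,x-win:x+win]=(only(im) if only else (g<thr))[y-win:y+win,x-win:x+win]
    cs,_=cv2.findContours(m,cv2.RETR_EXTERNAL,cv2.CHAIN_APPROX_NONE)
    cs=[c for c in cs if cv2.contourArea(c)>60 and cv2.pointPolygonTest(c,(float(x),float(y)),True)>-6]
    c=max(cs,key=cv2.contourArea).reshape(-1,2)
    P=ray(d,c,z)[:,:2]
    r=cv2.minAreaRect((P*1000).astype(np.float32)); bp=cv2.boxPoints(r)
    e=[bp[1]-bp[0],bp[2]-bp[1]]; L=max(e,key=np.linalg.norm)
    return np.array(r[0])/1000,sorted(r[1]),np.degrees(np.arctan2(L[1],L[0]))%180
E
python3 - <<'E'
from m import *
a=cam('top');b=cam('scene')
tagm=lambda im:(im.min(2)<90)   # dark plate or coloured print, not white liner
for n,d,s in(('top',a,(172,237)),('scene',b,(356,212))):
    print(n,'tomato',rect(d,s,.007,win=24,only=tagm))
for n,d,s in(('top',a,(169,193)),('scene',b,(345,249))):
    print(n,'fish',rect(d,s,.007,win=20,only=tagm))
for n,d,s in(('top',a,(366,195)),('scene',b,(146,168))):
    for t in(60,80,100): 
        try: print(n,'win',t,rect(d,s,.060,win=34,only=lambda im:(im[:,:,1]<t)))
        except Exception as e: print(n,t,e)
# red cross centre
for n,d,s in(('top',a,(366,195)),('scene',b,(146,168))):
    im=d['img'].astype(int); x,y=s; m=np.zeros(im.shape[:2],bool); m[y-22:y+22,x-30:x+30]=True
    m&=(im[:,:,0]-im[:,:,1]>45); v,u=np.nonzero(m); P=ray(d,np.c_[u,v],.06)
    print(n,'cross',len(u),(P.min(0)+P.max(0))/2,P.mean(0),np.ptp(P,0))
print('basket cans',ray(a,[[434/1.5,267/1.5]],.142), 'basket rim',ray(a,np.array([[370,235],[461,240],[454,403],[361,397]])/1.5,.125))
c1=a['img'][150:270,130:230];c2=a['img'][160:230,325:400];
k=np.hstack([cv2.resize(c1,(400,480),interpolation=2),cv2.resize(c2,(400,480),interpolation=2)])
cv2.imwrite('pics/crop1.png',k[:,:,::-1])
E
```

```text
top tomato (array([0.40006271, 0.31438464]), [48.39249038696289, 87.08802032470703], np.float32(73.12952))
scene tomato (array([0.40770901, 0.31704568]), [48.73359680175781, 84.31610107421875], np.float32(72.770966))
top fish (array([0.5430816 , 0.32303867]), [50.497955322265625, 87.09925079345703], np.float32(105.901566))
scene fish (array([0.54862756, 0.32595227]), [49.19612121582031, 83.78862762451172], np.float32(105.23143))
top win 60 (array([ 0.51852661, -0.300052  ]), [78.79235076904297, 122.02188110351562], np.float32(88.93883))
top win 80 (array([ 0.51697638, -0.30018774]), [81.92003631591797, 123.84833526611328], np.float32(88.954285))
top win 100 (array([ 0.51857684, -0.29951868]), [85.09612274169922, 126.6856460571289], np.float32(88.95429))
scene win 60 (array([ 0.52301794, -0.29660065]), [78.9050521850586, 118.77445983886719], np.float32(89.06936))
scene win 80 (array([ 0.52324567, -0.29581842]), [82.59674835205078, 121.40097045898438], np.float32(89.0478))
scene win 100 (array([ 0.52266693, -0.29632477]), [86.4266128540039, 125.71571350097656], np.float32(89.05506))
top cross 46 [ 0.52004921 -0.29954218  0.06      ] [ 0.51970943 -0.29960155  0.06      ] [0.05675011 0.0965106  0.        ]
scene cross 101 [ 0.52125483 -0.29641091  0.06      ] [ 0.52091436 -0.29540369  0.06      ] [5.10699155e-02 1.01937508e-01 2.22044605e-16]
basket cans [[ 0.55999256 -0.05748442  0.142     ]] basket rim [[ 0.63081846  0.06796253  0.125     ]
 [ 0.61713003 -0.11446631  0.125     ]
 [ 0.29396907 -0.09005514  0.125     ]
 [ 0.30871025  0.09051679  0.125     ]]
```

View pics/crop1.png

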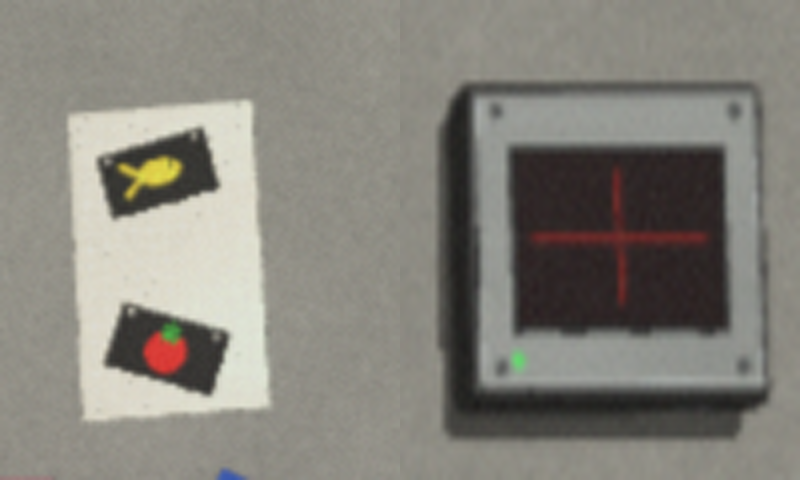

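The crop confirms it: the black plate with the red tomato is the lower one on the liner, about (0.404, 0.316), long axis at 73°. Its measured size of 48x86 mm fits 52x90. The window is at about (0.520, -0.298), long axis at 89°. The jaws need to be at -17°, which means a twist of -88°.

Call:
step_arm:
  increments:
    - {"grip":0.8,"delta_pos":[0.0216,-0.0227,0],"twist":-6.8}
    - {"grip":0.8,"delta_pos":[0.0216,-0.0227,0],"twist":-6.8}
    - {"grip":0.8,"delta_pos":[0.0216,-0.0227,0],"twist":-6.8}
    - {"grip":0.8,"delta_pos":[0.0216,-0.0227,0],"twist":-6.8}
    - {"grip":0.8,"delta_pos":[0.0216,-0.0227,0],"twist":-6.8}
    - {"grip":0.8,"delta_pos":[0.0216,-0.0227,0],"twist":-6.8}
    - {"grip":0.8,"delta_pos":[0.0216,-0.0227,0],"twist":-6.8}
    - {"grip":0.8,"delta_pos":[0.0216,-0.0227,0],"twist":-6.8}
    - {"grip":0.8,"delta_pos":[0.0216,-0.0227,0],"twist":-6.8}
    - {"grip":0.8,"delta_pos":[0.0216,-0.0227,0],"twist":-6.8}
  force: 40

```text
clock: 1.03
position: [0.4051, 0.315, 0.2313]
ee_rot: [0.511, 0.489, 0.511, -0.489]
contact_force: [-0.9, -0.1, -0.8]
width: 0.068
```

Call:
step_arm:
  increments:
    - {"grip":0.8,"delta_pos":[0,0,-0.035],"twist":-6.7}
    - {"grip":0.8,"delta_pos":[0,0,-0.035],"twist":-6.7}
    - {"grip":0.8,"delta_pos":[0,0,-0.035],"twist":-6.6}
    - {"grip":0.8,"delta_pos":[0,0,-0.035],"twist":0}
    - {"grip":0.8,"delta_pos":[0,0,-0.03],"twist":0}
    - {"grip":0.8,"delta_pos":[0,0,0],"twist":0}
    - {"grip":0.8,"delta_pos":[0,0,0],"twist":0}

```text
clock: 1.62
position: [0.4034, 0.3157, 0.0603]
ee_rot: [-0.42, -0.568, -0.42, 0.57]
contact_force: [0.9, -0.4, 0.1]
width: 0.0682
```

```bash
python3 - <<'E'
from m import *
from scipy.spatial.transform import Rotation as Ro
s=manip.get_state();q=s['ee_rot'];R=Ro.from_quat([q[1],q[2],q[3],q[0]]).as_matrix()
print(s['clock'],s['position'],s['width'],s['contact_force'],R[:,0],np.degrees(np.arctan2(R[1,1],R[0,1])))
a=cam('top');b=cam('scene')
p=proj(b,s['position'])[0];print(p,proj(a,s['position']))
c1=a['img'][190:280,120:220];c2=b['img'][130:250,290:430]
k=np.hstack([cv2.resize(c1,(360,400),interpolation=2),cv2.resize(c2,(440,400),interpolation=2)])
cv2.imwrite('pics/close1.png',k[:,:,::-1])
E
```

```text
1.6167 [0.40343524 0.31569251 0.06031614] 0.06820615106045755 [ 0.85150827 -0.44981291  0.10430221] [-0.00328754 -0.00201053 -0.99999257] -17.128246564504753
[357.88811459 197.18839897] [[167.95248408 234.96180898]]
```

View pics/close1.png

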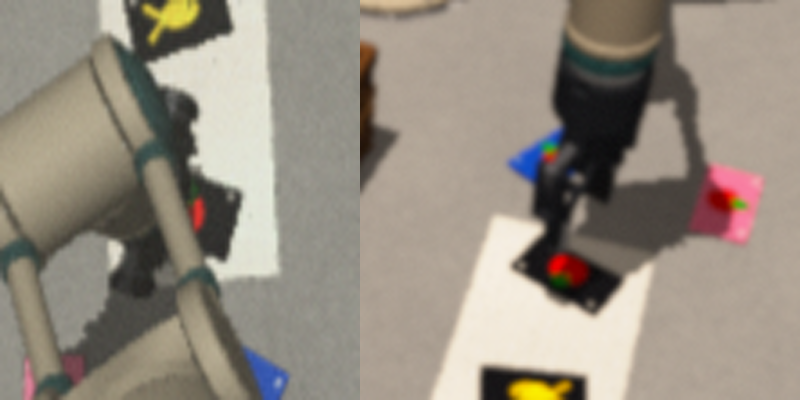

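The tag (crop pixel (567,270) in the scene half) lies under the fingers, between them. I descend, the last part in small steps while watching the force.

Call:
step_arm:
  increments:
    - {"grip":0.8,"delta_pos":[0,0,-0.02],"twist":0}
    - {"grip":0.8,"delta_pos":[0,0,-0.02],"twist":0}
    - {"grip":0.8,"delta_pos":[0,0,-0.008],"twist":0}
    - {"grip":0.75,"delta_pos":[0,0,-0.004],"twist":0}
    - {"grip":0.72,"delta_pos":[0,0,0],"twist":0}
    - {"grip":0.72,"delta_pos":[0,0,0],"twist":0}

```text
clock: 2.22
position: [0.4053, 0.3169, 0.0105]
ee_rot: [0.42, 0.57, 0.42, -0.568]
contact_force: [0.7, -0.1, 0.7]
width: 0.0612
```

Call:
step_arm:
  increments:
    - {"grip":0.72,"delta_pos":[0,0,-0.002],"twist":0}
    - {"grip":0.72,"delta_pos":[0,0,-0.001],"twist":0}
    - {"grip":0.72,"delta_pos":[0,0,0],"twist":0}

```text
clock: 2.47
position: [0.4047, 0.3165, 0.0067]
ee_rot: [0.42, 0.569, 0.42, -0.569]
contact_force: [-0.3, -0.7, -0.3]
width: 0.0618
```

Call:
step_arm:
  increments:
    - {"grip":0.72,"delta_pos":[0,0,-0.0015],"twist":0}
    - {"grip":0.72,"delta_pos":[0,0,-0.0015],"twist":0}
    - {"grip":0.72,"delta_pos":[0,0,0],"twist":0}

```text
clock: 2.72
position: [0.4042, 0.3162, 0.0031]
ee_rot: [-0.42, -0.569, -0.42, 0.569]
contact_force: [0.2, -0.1, 0.0]
width: 0.0613
```

Call:
step_arm:
  increments:
    - {"grip":0.72,"delta_pos":[0,0,-0.001],"twist":0}
    - {"grip":0.72,"delta_pos":[0,0,0],"twist":0}

```text
clock: 2.88
position: [0.4043, 0.3162, 0.0021]
ee_rot: [-0.42, -0.569, -0.42, 0.569]
contact_force: [1.2, 0.3, 0.9]
width: 0.0615
```

```bash
python3 - <<'E'
from m import *
s=manip.get_state(); print(s['position'],s['contact_force'],s['width'])
a=cam('top');b=cam('scene')
c1=a['img'][200:270,130:210];c2=b['img'][160:250,310:410]
k=np.hstack([cv2.resize(c1,(350,400),interpolation=2),cv2.resize(c2,(444,400),interpolation=2)])
cv2.imwrite('pics/close2.png',k[:,:,::-1])
E
```

```text
[0.40432516 0.31623631 0.00214291] [1.16062902 0.34906332 0.92203686] 0.06150354705949053
```

View pics/close2.png

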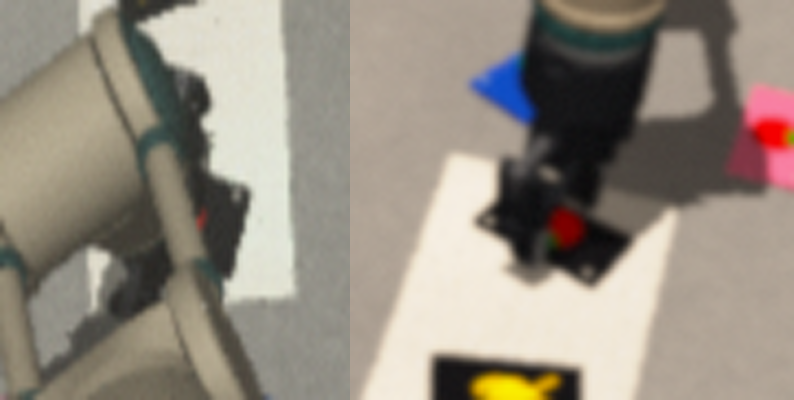

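Call:
step_arm:
  increments:
    - {"grip":0.72,"delta_pos":[0,0,-0.001],"twist":0}
    - {"grip":0.72,"delta_pos":[0,0,-0.001],"twist":0}
    - {"grip":0.72,"delta_pos":[0,0,0],"twist":0}

```text
clock: 3.23
position: [0.4043, 0.3162, 0.0001]
ee_rot: [-0.42, -0.569, -0.42, 0.569]
contact_force: [-0.9, 0.6, -0.4]
width: 0.0615
```

Call:
step_arm:
  increments:
    - {"grip":0.67,"delta_pos":[0,0,0],"twist":0}
    - {"grip":0.67,"delta_pos":[0,0,0],"twist":0}

```text
clock: 3.4
position: [0.4044, 0.3163, 0.0003]
ee_rot: [-0.42, -0.569, -0.42, 0.569]
contact_force: [-0.2, -0.2, -0.3]
width: 0.0571
```

Call:
step_arm:
  increments:
    - {"grip":0.67,"delta_pos":[0,0,-0.001],"twist":0}
    - {"grip":0.67,"delta_pos":[0,0,0],"twist":0}

```text
clock: 3.57
position: [0.4044, 0.3163, -0.0008]
ee_rot: [-0.42, -0.569, -0.42, 0.569]
contact_force: [-0.2, 0.7, -0.0]
width: 0.0574
```

Call:
step_arm:
  increments:
    - {"grip":0.67,"delta_pos":[0,0,-0.001],"twist":0}
    - {"grip":0.67,"delta_pos":[0,0,0],"twist":0}

```text
clock: 3.73
position: [0.4043, 0.3162, -0.0018]
ee_rot: [-0.42, -0.569, -0.42, 0.569]
contact_force: [0.3, -0.2, 0.8]
width: 0.0573
```

Call:
step_arm:
  increments:
    - {"grip":0.67,"delta_pos":[0,0,-0.001],"twist":0}
    - {"grip":0.67,"delta_pos":[0,0,0],"twist":0}

```text
clock: 3.9
position: [0.4046, 0.3164, -0.0024]
ee_rot: [0.42, 0.569, 0.42, -0.569]
contact_force: [-0.3, -1.0, 4.6]
width: 0.0572
```

The fingertips just touch the liner (4.6 N) at a width of 57 mm. I rise 1.5 mm and close.

Call:
step_arm:
  increments:
    - {"grip":0.67,"delta_pos":[0,0,0.0015],"twist":0}
    - {"grip":0.6,"delta_pos":[0,0,0],"twist":0}
    - {"grip":0.5,"delta_pos":[0,0,0],"twist":0}
    - {"grip":0.4,"delta_pos":[0,0,0],"twist":0}
    - {"grip":0.4,"delta_pos":[0,0,0],"twist":0}
    - {"grip":0.4,"delta_pos":[0,0,0],"twist":0}
  force: 40

```text
clock: 4.4
position: [0.4045, 0.3164, -0.0006]
ee_rot: [0.42, 0.569, 0.42, -0.569]
contact_force: [-1.7, -0.0, 5.3]
width: 0.0502
```

Call:
step_arm:
  increments:
    - {"grip":0.4,"delta_pos":[0,0,0.003],"twist":0}
    - {"grip":0.4,"delta_pos":[0,0,0.012],"twist":0}
    - {"grip":0.4,"delta_pos":[0,0,0.025],"twist":0}
    - {"grip":0.4,"delta_pos":[0,0,0.035],"twist":0}
    - {"grip":0.4,"delta_pos":[0,0,0.035],"twist":0}
    - {"grip":0.4,"delta_pos":[0,0,0],"twist":0}

```text
clock: 4.9
position: [0.4084, 0.3187, 0.115]
ee_rot: [0.421, 0.573, 0.42, -0.564]
contact_force: [1.4, 0.0, -0.7]
width: 0.0501
```

```bash
python3 - <<'E'
from m import *
s=manip.get_state(); print(s['position'],s['contact_force'],s['width'])
a=cam('top');b=cam('scene')
print(proj(b,s['position']))
c1=a['img'][190:280,120:220];c2=b['img'][130:250,290:430]
k=np.hstack([cv2.resize(c1,(360,400),interpolation=2),cv2.resize(c2,(440,400),interpolation=2)])
cv2.imwrite('pics/lift.png',k[:,:,::-1])
E
```

```text
[0.40840878 0.31874116 0.11502634] [ 1.36758751  0.04291963 -0.73695064] 0.05008976943671446
[[361.3715791  183.84631785]]
```

View pics/lift.png

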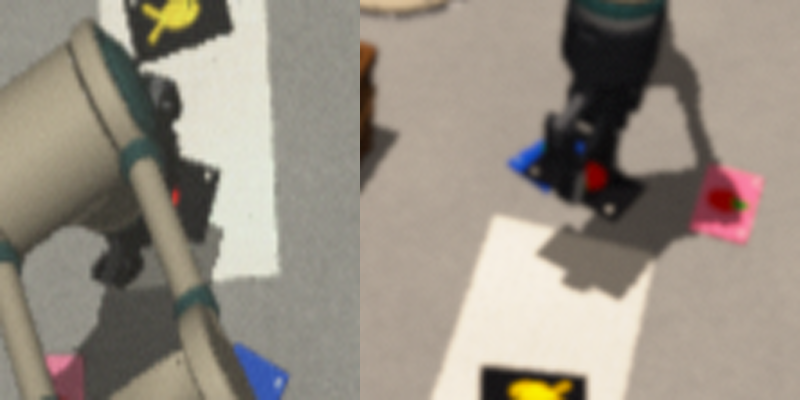

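The tag hangs in the gripper clear of the liner, tomato up. The liner shows only its shadow, and the fish tag hasn't moved. I raise it and carry it over the basket.

Call:
step_arm:
  increments:
    - {"grip":0.4,"delta_pos":[0,0,0.025],"twist":0}
    - {"grip":0.4,"delta_pos":[0,0,0.04],"twist":0}
    - {"grip":0.4,"delta_pos":[0,0,0.035],"twist":0}
    - {"grip":0.4,"delta_pos":[0.003,-0.015,0.01],"twist":0}
    - {"grip":0.4,"delta_pos":[0.005,-0.025,0],"twist":1}
    - {"grip":0.4,"delta_pos":[0.006,-0.034,0],"twist":1}
    - {"grip":0.4,"delta_pos":[0.006,-0.034,0],"twist":1}
    - {"grip":0.4,"delta_pos":[0.006,-0.034,0],"twist":1}
    - {"grip":0.4,"delta_pos":[0.006,-0.034,0],"twist":1}
    - {"grip":0.4,"delta_pos":[0.006,-0.034,0],"twist":1}
  force: 50

```text
clock: 5.83
position: [0.4412, 0.1047, 0.2169]
ee_rot: [-0.449, -0.545, -0.45, 0.547]
contact_force: [1.0, -0.4, -0.2]
width: 0.0499
```

Call:
step_arm:
  increments:
    - {"grip":0.4,"delta_pos":[0.006,-0.034,0],"twist":1}
    - {"grip":0.4,"delta_pos":[0.006,-0.034,0],"twist":1}
    - {"grip":0.4,"delta_pos":[0.006,-0.034,0],"twist":1}
    - {"grip":0.4,"delta_pos":[0.006,-0.034,0],"twist":1}
    - {"grip":0.4,"delta_pos":[0.006,-0.034,0],"twist":1}
    - {"grip":0.4,"delta_pos":[0.006,-0.034,0],"twist":1}
    - {"grip":0.4,"delta_pos":[0.006,-0.034,0],"twist":1}
    - {"grip":0.4,"delta_pos":[0.006,-0.034,0],"twist":1}
    - {"grip":0.4,"delta_pos":[0.006,-0.034,0],"twist":1}
    - {"grip":0.4,"delta_pos":[0.006,-0.034,0],"twist":1}

```text
clock: 6.67
position: [0.5014, -0.2349, 0.2165]
ee_rot: [-0.494, -0.505, -0.497, 0.505]
contact_force: [-0.5, -0.1, 0.1]
width: 0.05
```

Call:
step_arm:
  increments:
    - {"grip":0.4,"delta_pos":[0.006,-0.03,0],"twist":0}
    - {"grip":0.4,"delta_pos":[0,0,0],"twist":0}
    - {"grip":0.4,"delta_pos":[0,0,0],"twist":0}

```text
clock: 6.92
position: [0.5076, -0.2647, 0.2161]
ee_rot: [-0.493, -0.505, -0.496, 0.506]
contact_force: [-0.4, 1.0, -0.8]
width: 0.0498
```

Call:
step_arm:
  increments:
    - {"grip":0.4,"delta_pos":[0.006,-0.0165,0],"twist":0}
    - {"grip":0.4,"delta_pos":[0.006,-0.0165,0],"twist":0}
    - {"grip":0.4,"delta_pos":[0,0,-0.03],"twist":0}
    - {"grip":0.4,"delta_pos":[0,0,-0.035],"twist":0}
    - {"grip":0.4,"delta_pos":[0,0,-0.025],"twist":0}
    - {"grip":0.4,"delta_pos":[0,0,-0.015],"twist":0}
    - {"grip":0.4,"delta_pos":[0,0,0],"twist":0}
    - {"grip":0.4,"delta_pos":[0,0,0],"twist":0}

```text
clock: 7.58
position: [0.5195, -0.2949, 0.1125]
ee_rot: [-0.494, -0.505, -0.497, 0.505]
contact_force: [-0.1, -0.2, 0.5]
width: 0.0497
```

```bash
python3 - <<'E'
from m import *
from scipy.spatial.transform import Rotation as Ro
s=manip.get_state();q=s['ee_rot'];R=Ro.from_quat([q[1],q[2],q[3],q[0]]).as_matrix()
print(s['clock'],s['position'],s['width'],R[:,0],np.degrees(np.arctan2(R[1,1],R[0,1])))
a=cam('top');b=cam('scene')
c1=a['img'][140:240,320:420];c2=b['img'][90:210,80:220]
k=np.hstack([cv2.resize(c1,(370,500),interpolation=2)*1,cv2.resize(c2,(430,500),interpolation=2)])
k=np.hstack([cv2.resize(c1,(380,380),interpolation=2),cv2.resize(c2,(420,380),interpolation=2)])
cv2.imwrite('pics/over.png',k[:,:,::-1])
E
```

```text
7.5833 [ 0.51945666 -0.29487545  0.11247592] 0.04968889850435035 [-0.00301777  0.00263887 -0.99999196] -1.0682954086069847
```

View pics/over.png

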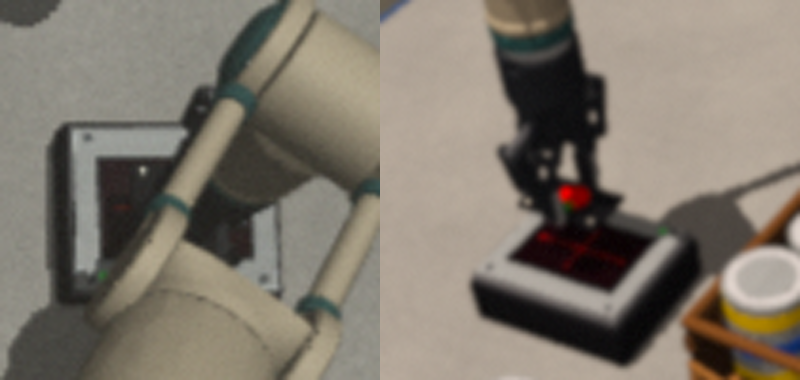

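```bash
python3 - <<'E'
from m import *
a=cam('top');b=cam('scene')
cv2.imwrite('pics/_a.png',a['img'][:,:,::-1]);cv2.imwrite('pics/_b.png',b['img'][:,:,::-1])
def g(c): return (255*(c/255.)**.5).astype(np.uint8)
c1=g(a['img'][160:220,335:395]);c2=g(b['img'][140:190,120:180])
k=np.hstack([cv2.resize(c1,(380,380),interpolation=2),cv2.resize(c2,(420,350),interpolation=2)[:350].copy() if 0 else cv2.copyMakeBorder(cv2.resize(c2,(420,350),interpolation=2),0,30,0,0,cv2.BORDER_CONSTANT)])
cv2.imwrite('pics/over2.png',k[:,:,::-1])
# predicted hole / corner positions from nominal grasp
P=np.array(manip.get_state()['position'])+[0,0,.0078]
for n,v in(('centre',(0,0)),('++',(.026,.045)),('+-',(.026,-.045)),('-+',(-.026,.045)),('--',(-.026,-.045))):
    p=P+[v[0],v[1],0]; u=proj(a,p)[0];w=proj(b,p)[0]
    print(n,u,w,'crop',(u-[335,160])*380/60,(w-[120,140])*7+[380,0])
E
```

```text
centre [369.48577947 190.43501062] [143.03158347 151.25471748] crop [218.40993661 192.75506728] [541.2210843   78.78302234]
++ [353.99292858 182.12662915] [151.10377314 160.21304751] crop [120.28854767 140.13531797] [597.72641198 141.49133255]
+- [384.08192075 181.57767066] [124.90348419 152.72129546] crop [310.85216472 136.65858085] [414.3243893   89.04906819]
-+ [354.81682335 199.33653663] [161.06453015 149.79583742] crop [125.50654788 249.13139865] [667.45171102  68.57086196]
-- [385.06050601 198.78729971] [135.33337673 142.71142508] crop [317.04987139 245.65289817] [487.33363712  18.97997559]
```

View pics/over2.png

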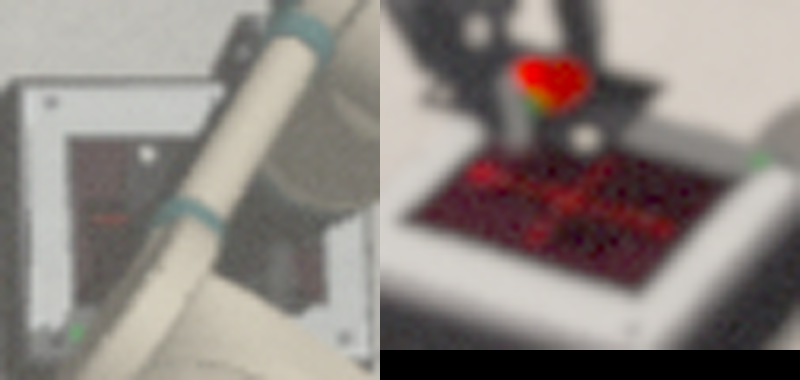

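The right half shows the tomato up (553,82) and a corner hole at (585,137). The left half shows the same hole at (147,153). The plate hangs close to its predicted outline. I'll fix its offset in the grip from this hole, using its position relative to the plate in the first pictures.

```bash
python3 - <<'E'
from m import *
a=cam('top');b=cam('scene')
def cen(g,x,y,r=3):
    x,y=int(round(x)),int(round(y)); w=g[y-r:y+r+1,x-r:x+r+1].astype(float); w=np.clip(w-np.percentile(w,60),0,None)
    v,u=np.mgrid[y-r:y+r+1,x-r:x+r+1]; return np.array([(w*u).sum(),(w*v).sum()])/w.sum()
G=lambda im:im.min(2)
def tri(pa,pb):
    Ps=[]
    for d in(a,b):
        K=np.array([[d['fx'],0,d['cx']],[0,d['fy'],d['cy']],[0,0,1]]); Ps.append(K@np.c_[d['R'],d['t']])
    X=cv2.triangulatePoints(Ps[0],Ps[1],pa.reshape(2,1),pb.reshape(2,1)); X=X[:3,0]/X[3]; return X
pa=cen(G(a['img']),357.8,183.7); pb=cen(G(b['img']),148.9,159.1,2)
H=tri(pa,pb); print('now',pa,pb,H,'reproj',proj(a,H),proj(b,H))
z=manip.get_state()['position'][2]+.0078
print('on plane top',ray(a,pa,z),'scene',ray(b,pb,z))
# initial holes, from the saved first views
t0=cv2.resize(cv2.imread('pics/top0.png'),(512,384),interpolation=cv2.INTER_AREA); s0=cv2.resize(cv2.imread('pics/scene0.png'),(512,384),interpolation=cv2.INTER_AREA)
c,s=np.array([.404,.316]),np.radians(73-90); U=np.array([[np.cos(s),np.sin(s)],[-np.sin(s),np.cos(s)]])
for n,d,im,cc in(('top',a,t0,(.4001,.3144)),('scene',b,s0,(.4077,.3170))):
    g=G(im)
    for sg in(1,-1):
        w=np.array(cc)+U.T@[.020,.039*sg]; p=proj(d,[*w,.007])[0]; h=cen(g,*p,2)
        print(n,sg,p,h,'tag frame',U@(ray(d,h,.007)[0,:2]-cc))
E
```

```text
now [357.92821782 182.37772277] [148.76995305 159.17370892] [ 0.54572869 -0.26264036  0.12273956] reproj [[357.56088481 182.60826493]] [[148.27268808 159.11397547]]
on plane top [[ 0.54636788 -0.26372005  0.1229738 ]] scene [[ 0.545643   -0.26096496  0.1229738 ]]
top 1 [161.69627173 227.67208732] [162.01851852 226.4962963 ] tag frame [0.02388515 0.0391434 ]
top -1 [184.9345659  234.37220248] [186.57110609 233.45823928] tag frame [ 0.02423404 -0.04317609]
scene 1 [363.69339059 222.28738185] [364.41174004 223.69979036] tag frame [0.02336058 0.04328235]
scene -1 [339.80388346 209.47573392] [338.39598997 208.66165414] tag frame [ 0.01979993 -0.0438764 ]
```

```bash
python3 -c "
from h import *
for i in range(4):
    s=manip.get_state(); print(s['clock'],s['position'],s['contact_force'],s['qd'].round(4)); manip.get_image('top')"
```

```text
7.8833 [ 0.52105895 -0.29700137  0.1151738 ] [-0.44480082  0.30470916  0.54049906] [-0.0019  0.0054  0.0048  0.0002 -0.0016  0.0011]
7.9333 [ 0.52089558 -0.29695583  0.11497066] [-0.48088329  0.20058572 -0.33625411] [-0.0011  0.0063  0.0052  0.0008  0.0007 -0.0012]
7.9833 [ 0.52078622 -0.29690906  0.11472438] [-0.03540156 -0.03328472  0.32067029] [-0.0014  0.0049  0.0053  0.0006 -0.0014  0.    ]
8.0333 [ 0.52067347 -0.29687538  0.11454086] [-0.14276222  0.34889924 -0.62565127] [ 0.0002  0.0042  0.0044  0.0007 -0.0035 -0.0011]
```

Call:
step_arm:
  increments:
    - {"grip":0.4,"delta_pos":[-0.0025,0.003,-0.01],"twist":0}
    - {"grip":0.4,"delta_pos":[0,0,-0.01],"twist":0}
    - {"grip":0.4,"delta_pos":[0,0,-0.01],"twist":0}
    - {"grip":0.4,"delta_pos":[0,0,-0.005],"twist":0}
    - {"grip":0.4,"delta_pos":[0,0,0],"twist":0}
    - {"grip":0.4,"delta_pos":[0,0,0],"twist":0}
    - {"grip":0.4,"delta_pos":[0,0,0],"twist":0}
    - {"grip":0.4,"delta_pos":[0,0,0],"twist":0}
    - {"grip":0.4,"delta_pos":[0,0,0],"twist":0}
    - {"grip":0.4,"delta_pos":[0,0,0],"twist":0}

```text
clock: 8.92
position: [0.5181, -0.2939, 0.0792]
ee_rot: [0.495, 0.505, 0.495, -0.505]
contact_force: [0.3, 0.2, -0.4]
width: 0.0498
```

Call:
step_arm:
  increments:
    - {"grip":0.4,"delta_pos":[0,0,0],"twist":0}
    - {"grip":0.4,"delta_pos":[0,0,0],"twist":0}
    - {"grip":0.4,"delta_pos":[0,0,0],"twist":0}
    - {"grip":0.4,"delta_pos":[0,0,0],"twist":0}
    - {"grip":0.4,"delta_pos":[0,0,0],"twist":0}
    - {"grip":0.4,"delta_pos":[0,0,0],"twist":0}
    - {"grip":0.4,"delta_pos":[0,0,0],"twist":0}
    - {"grip":0.4,"delta_pos":[0,0,0],"twist":0}
    - {"grip":0.4,"delta_pos":[0,0,0],"twist":0}
    - {"grip":0.4,"delta_pos":[0,0,0],"twist":0}

```text
clock: 9.75
position: [0.5179, -0.2937, 0.0788]
ee_rot: [0.495, 0.505, 0.495, -0.505]
contact_force: [-0.6, 0.3, -0.5]
width: 0.0497
```

```bash
python3 - <<'E'
from m import *
a=cam('top');b=cam('scene')
A=np.mean([cam('top')['img'] for _ in range(4)]+[a['img']],0).astype(np.uint8);B=np.mean([cam('scene')['img'] for _ in range(4)]+[b['img']],0).astype(np.uint8)
cv2.imwrite('pics/_A.png',A[:,:,::-1]);cv2.imwrite('pics/_B.png',B[:,:,::-1])
def g(c): return (255*(c/255.)**.5).astype(np.uint8)
c1=g(A[160:220,335:395]);c2=g(B[135:185,115:175])
k=np.hstack([cv2.resize(c1,(380,380),interpolation=2),cv2.copyMakeBorder(cv2.resize(c2,(420,350),interpolation=2),0,30,0,0,cv2.BORDER_CONSTANT)])
cv2.imwrite('pics/fin1.png',k[:,:,::-1])
s=manip.get_state();print(s['clock'],s['position'],s['contact_force'],s['width'],s['qd'].round(4))
P=np.array(s['position'])+[0,0,.0078]
for v in((0,0),(.026,.045),(.026,-.045),(-.026,.045),(-.026,-.045),(.02,.039)):
    p=P+[*v,0]; u=proj(a,p)[0];w=proj(b,p)[0]
    print(v,'crop',(u-[334.5,159.5])*380/60,(w-[114.5,134.5])*7+[380,0])
E
```

```text
10.25 [ 0.51793155 -0.29370305  0.07883444] [-0.43312445 -0.01016067 -0.37970488] 0.04962799301955013 [-0.0009  0.0013  0.0008 -0.0004  0.0023 -0.0023]
(0, 0) crop [197.14933702 214.7288701 ] [607.34491106 183.08351011]
(0.026, 0.045) crop [101.52149042 163.36454908] [663.3539891  246.07732851]
(0.026, -0.045) crop [287.36013457 159.97683408] [483.05653613 193.31444966]
(-0.026, 0.045) crop [106.49971579 269.7472433 ] [730.99388365 172.90520369]
(-0.026, -0.045) crop [293.26996688 266.35787843] [553.88015483 122.95130901]
(0.02, 0.039) crop [114.48808628 175.35950036] [659.10973603 233.87370298]
```

View pics/fin1.png

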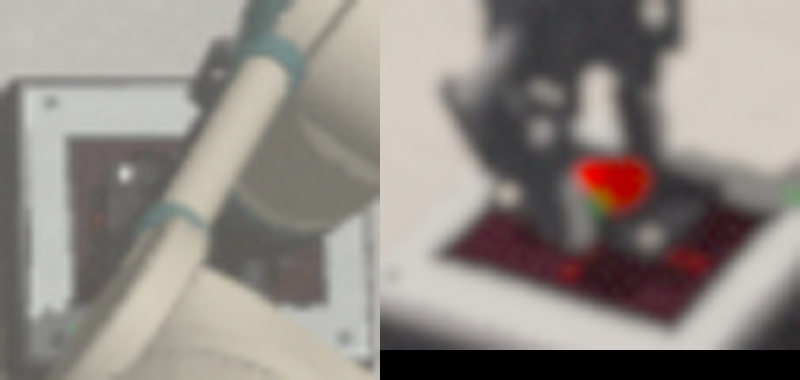

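The right half shows the tomato at (615,186) and the hole at (651,236). The left half shows the hole at (125,173). The plate is centred on the window to about 1–2 mm. Its underside is about 21.5 mm above the glass, so I lower 6.5 mm with a small correction and let it settle.

Call:
step_arm:
  increments:
    - {"grip":0.4,"delta_pos":[0.001,-0.0005,-0.0025],"twist":0}
    - {"grip":0.4,"delta_pos":[0,0,-0.0025],"twist":0}
    - {"grip":0.4,"delta_pos":[0,0,-0.0015],"twist":0}
    - {"grip":0.4,"delta_pos":[0,0,0],"twist":0}
    - {"grip":0.4,"delta_pos":[0,0,0],"twist":0}
    - {"grip":0.4,"delta_pos":[0,0,0],"twist":0}
    - {"grip":0.4,"delta_pos":[0,0,0],"twist":0}
    - {"grip":0.4,"delta_pos":[0,0,0],"twist":0}
    - {"grip":0.4,"delta_pos":[0,0,0],"twist":0}
    - {"grip":0.4,"delta_pos":[0,0,0],"twist":0}

```text
clock: 11.08
position: [0.519, -0.2942, 0.0724]
ee_rot: [0.495, 0.505, 0.495, -0.505]
contact_force: [-0.4, -0.0, 0.1]
width: 0.0498
```

Call:
step_arm:
  increments:
    - {"grip":0.4,"delta_pos":[0,0,0],"twist":0}
    - {"grip":0.4,"delta_pos":[0,0,0],"twist":0}
    - {"grip":0.4,"delta_pos":[0,0,0],"twist":0}
    - {"grip":0.4,"delta_pos":[0,0,0],"twist":0}
    - {"grip":0.4,"delta_pos":[0,0,0],"twist":0}
    - {"grip":0.4,"delta_pos":[0,0,0],"twist":0}
    - {"grip":0.4,"delta_pos":[0,0,0],"twist":0}
    - {"grip":0.4,"delta_pos":[0,0,0],"twist":0}
    - {"grip":0.4,"delta_pos":[0,0,0],"twist":0}
    - {"grip":0.4,"delta_pos":[0,0,0],"twist":0}

```text
clock: 11.92
position: [0.5189, -0.2942, 0.0723]
ee_rot: [0.495, 0.505, 0.495, -0.505]
contact_force: [0.2, 0.2, -0.4]
width: 0.0498
```

```bash
python3 - <<'E'
from m import *
from scipy.spatial.transform import Rotation as Ro
a=cam('top');b=cam('scene')
A=np.mean([cam('top')['img'] for _ in range(3)]+[a['img']],0).astype(np.uint8);B=np.mean([cam('scene')['img'] for _ in range(3)]+[b['img']],0).astype(np.uint8)
def g(c): return (255*(c/255.)**.5).astype(np.uint8)
c1=g(A[160:220,335:395]);c2=g(B[135:185,115:175])
k=np.hstack([cv2.resize(c1,(380,380),interpolation=2),cv2.copyMakeBorder(cv2.resize(c2,(420,350),interpolation=2),0,30,0,0,cv2.BORDER_CONSTANT)])
f=np.hstack([A,B]); f=cv2.resize(f,(760,285)); 
o=np.zeros((600-0,800,3),np.uint8); o[:285,:760]=f; o[285:285+304,:640]=cv2.resize(k,(640,304))
cv2.imwrite('pics/fin2.png',cv2.resize(k,(800,380))[:,:,::-1]); cv2.imwrite('pics/fin3.png',o[:,:,::-1])
s=manip.get_state();q=s['ee_rot'];R=Ro.from_quat([q[1],q[2],q[3],q[0]]).as_matrix()
print(s['clock'],s['position'],s['contact_force'],s['width'],R[:,0],np.degrees(np.arctan2(R[1,1],R[0,1])))
P=np.array(s['position'])+[.0017,-.0037,.0078]
for v in((0,0),(.026,.045),(-.026,.045),(.02,.039)):
    p=P+[*v,0]; print(v,p.round(4),'crop',(proj(a,p)[0]-[334.5,159.5])*380/60,(proj(b,p)[0]-[114.5,134.5])*7+[380,0])
def cen(im,p,r,t):
    x,y=p.round().astype(int); w=im[y-r:y+r+1,x-r:x+r+1].min(2).astype(float); w=np.clip(w-t,0,None); v,u=np.mgrid[y-r:y+r+1,x-r:x+r+1]; return np.array([(w*u).sum(),(w*v).sum()])/w.sum()
h=P+[.02,.039,0]; pa=cen(A,proj(a,h)[0],2,60);pb=cen(B,proj(b,h)[0],2,60)
Ps=[np.array([[d['fx'],0,d['cx']],[0,d['fy'],d['cy']],[0,0,1]])@np.c_[d['R'],d['t']] for d in(a,b)]
X=cv2.triangulatePoints(*Ps,pa.reshape(2,1),pb.reshape(2,1)); print('hole',pa,pb,X[:3,0]/X[3],'expected',h)
E
```

```text
12.3167 [ 0.51891929 -0.29420453  0.07235135] [ 6.12896438e-01  1.14226723e-04 -4.23747913e-01] 0.049653342460229274 [ 1.40955336e-04 -1.30081994e-05 -9.99999990e-01] -1.1259359686197679
(0, 0) [ 0.5206 -0.2979  0.0802] crop [202.44392887 211.09444186] [598.31323459 196.28185262]
(0.026, 0.045) [ 0.5466 -0.2529  0.0802] crop [107.24971284 159.97956418] [653.93665013 259.39596228]
(-0.026, 0.045) [ 0.4946 -0.2529  0.0802] crop [112.23309934 265.84547824] [721.61665615 186.10004902]
(0.02, 0.039) [ 0.5406 -0.2589  0.0802] crop [120.15897867 171.91642588] [649.74702056 247.17055812]
hole [354.02135231 186.98220641] [152.80851064 170.29787234] [ 0.53993005 -0.26103228  0.07708984] expected [ 0.54061929 -0.25890453  0.08015135]
```

View pics/fin3.png

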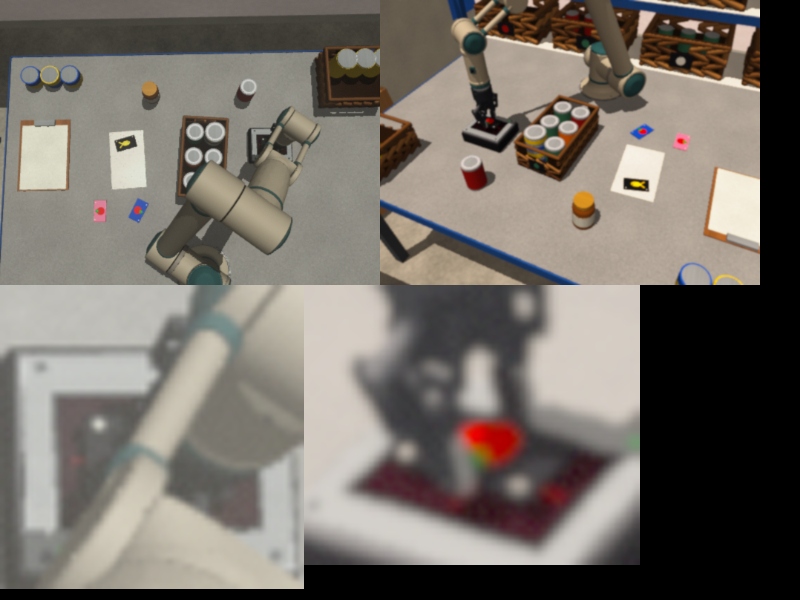

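```bash
python3 -c "
from rig import manip
s=manip.get_state();print(s['clock'],s['position'],s['width'],s['qd'].round(4)); print(manip.sign_off())"
```

```text
12.3167 [ 0.51891929 -0.29420453  0.07235135] 0.049653342460229274 [ 0.0002 -0.0001  0.0016  0.0001  0.0006  0.0002]
the job is handed in; nothing more can be done
None
```

I picked the black tomato tag off the liner by its long edges and carried it over the basket. It is now held still, picture up, over the scanner window, and I handed the job in at 12.3 s.

**Last checks:**
- **Level and alignment:** the tool points straight down. The jaws are at -1.1°, so the tag's long side should lie along the window's 89° long axis. I worked this out from the gripper and did not measure it on the plate.
- **Centring:** the tag centre is at about (0.5206, -0.298) and the window centre at about (0.5205, -0.298). Allow about 2–3 mm, because the two cameras differ by that much or more.
- **Clearance:** the tag's underside is about 15 mm above the glass, going by the arm's height and the grasp height.
- **Forces:** no contact force beyond the sensor noise over the scanner. The highest reading was about 5 N, when the fingertips touched the liner during the grasp.
- **Other things:** in the last pictures the fish tag, basket, can and jar look unmoved, judged by eye only.

**Disagreement:** locating one corner hole from both views put it 3 mm lower and 2 mm off along the tag's long side, compared with what I expected. The window itself came out about 5 mm low by the same rough reckoning, so I treated the height difference as camera calibration error and made no correction. I could not see the second hole, so the tag's level is confirmed only to about 2°.

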